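# Seat the tube carrier in the shaker and vent its cap

## Robot

A 6-joint arm with a two-finger parallel gripper is mounted at the origin on the work surface. World frame = base frame: x ahead of the robot, y to its left, z up, the work surface at z = 0. Lengths are in m, angles in rad, forces in N, time in s.
With the tool pointing down it reaches from about 0.325 to 0.85 m from the base axis. Payload 15.5 kg.
Tool frame: the origin (TCP) lies between the finger pads; the fingertips stand 14 mm ahead of it and the grasp point (between the pads) lies 5 mm behind it; z points along the fingers, y is the line along which they close (so a half turn about z gives the same grasp; the last joint's range is limited). The gripper opens to 91 mm and grips with 3 to 60 N. Pads are 32 mm wide; open, the fingers measure 118 mm over their backs; the gripper's body (76 mm by 178 mm) begins 60 mm behind the grasp point.
Start: joints at [1.042, 0.494, 1.345, -0, 1.302, -0.096], TCP at [0.263, 0.567, 0.228] pointing down, gripper open.
Joint ranges: [-2.91, 2.91], [-0.82, 2.16], [0.22, 2.67], [-1.22, 4.37], [0.12, 2.79], [-3.08, 3.08]. Speed limits (rad/s): [1.89, 1.89, 2.57, 3.01, 3.01, 3.01].

## Interface

Orientations are given as a unit quaternion [w, x, y, z].
In Python, from station import bot gives the robot as it stands.
- The arm moves only by the shell command python3 jog.py [OPENING] [FORCE], which reads ROWS from standard input. ROWS is a JSON object whose key "plan" holds a list of rows, 1 to 8 of them, each of 6 numbers: dx, dy, dz in m, then a rotation vector rx, ry, rz in rad; each row shifts and turns the commanded pose from where the row before left it, along the tool's axes as they then stand; what a row does not reach is not made up. A row lasts 1/12 s, in which the tool goes at most 0.0417 m and 0.125 rad, less where a joint would pass 70% of its speed; a pose out of reach is approached as far as the arm can. OPENING is the opening from 0.0 (shut) to 1.0 (fully open), set as the command begins (- or left out keeps the last). The fingers move at their own pace and stop on an object; FORCE is the grip in N (left out, the last holds). Time passes only in rows, so rows that do not move let the fingers close. It prints the time, the measured TCP pose, the force, the opening and the grip force at its end. Input that does not fit is refused with a message, and nothing moves.
- bot.sense(): the state, without advancing time (a new reading comes with each control period).
- bot.grab_frame(name): name is "scene" or "top"; returns a dict with "frame" (400x640x3 uint8, red, green, blue), "camera_matrix" (3x3 intrinsics, pixels), "k1" (the pictures are not rectified: a ray, as slopes to the right and down, at radius r is drawn at 1 + k1 r^2 times it, then the intrinsics apply), "pose" (4x4, takes a point from camera to world coordinates). Camera axes: x right, y up, looking along -z (the intrinsics and any distortion apply to the point x, -y, -z); pixel columns grow to the right and rows downward; lengths in m; the calibration is good to about 2 mm. A picture is of the moment at which its call begins. There is no depth.
- bot.hand_in(): hands the job in; it is judged then, once.
The state is a dict: "t": time; "joint_pos": joint angles; "qd": joint speeds; "tau": joint torques, N m; "position": TCP position; "tcp_rot": TCP orientation; "ft_force": force on the tool from outside, world axes, zero at the start; "moment": the same for the moment, N m; "width": opening from 0.0 (shut) to 1.0 (fully open); "gripper_force": force on a finger pad.
Only numpy, scipy, OpenCV 4.12 (cv2) and the standard library are available. Lean on these libraries where they do the work, as an engineer would, in place of code of your own. Each camera call takes 0.05 s, during which the arm holds its last target. There are 200 camera calls.

## Task

Put the aluminium tube carrier on the shaker's platform and slide its foot under the retaining lips until it is fully home against the back of the pocket; then, with it seated there, loosen the tube's blue cap anticlockwise all the way to its stop and let go. Keep the carrier upright and leave it home; do not shift the other things on the bench or the vial on the platform, and leave the cap shut until the carrier is home.

Things in the scene. Friction and masses are not known exactly. Their poses are not given: they have to be found in the camera images.
- carrier: loose aluminium tube carrier, 0.3 to 0.4 kg: square foot plate 76 x 76 mm, 8 mm thick; on its centre a block 40 x 40 mm up to 72 mm above the underside; from that rises a clear tube (29 mm dia.) with a blue cap (34 mm dia., 84 to 108 mm above the underside). Origin: centre of the underside; z up, x and y along the foot's sides. The same at every quarter turn.
- cap (a joint): angle of the cap on the tube (rad): 0 = screwed shut, grows anticlockwise seen from above, hard stop at 1.4 = loosened. It starts between 0 and 0.25, does not rise or come off, and turns stiffly (about 0.06 N m), staying where left.
- cap_top (a point): centre of the cap's flat top, 108 mm above the carrier's underside, on the turning axis; turns with the cap.
- shaker: white orbital shaker, fixed to the bench, switched off: grey platform 240 (x) x 220 (y) mm, its top 85 mm above the bench. Origin: on the bench under the platform's centre; x points from the open front half of the platform to the steel pocket in its rear half.
- pocket (a point): on the platform top, where the centre of the carrier's underside is when fully home; 50 mm in +x of the platform's centre, axes as the shaker's. Steel U-shaped pocket open to -x: side walls' inner faces at y = +-40.5 mm, back wall at x = +38 mm. Lips overhang 12 mm inwards from sides and back, 13 mm clear beneath them, tops 19 mm above the platform, 56 mm apart.
- mouth (a point): on the platform top at the middle of the pocket's mouth, 62 mm in -x of pocket, same axes. Here the flared lead-ins are 106 mm apart, narrowing to 81 mm over 23 mm of travel; the side lips begin 34 mm in from here. In front of it 108 mm of flat platform is free to set the carrier down.
- dish: bystander: one closed 60 mm petri dish, 14 mm high, lying on the bench beside the carrier; origin: centre of the underside.
- vial: bystander: small glass vial, 22 mm dia., 41 mm high, standing on the platform beside the pocket; origin: centre of the underside.
- dish_stack: bystander: stack of eight petri dishes, 90 mm dia., 119 mm high; origin: centre of the underside.
- rack: bystander: white rack 75 x 210 mm with five capped tubes, 120 mm high; origin: centre of the underside.
- media_bottle: bystander: amber glass bottle, 80 mm dia., 160 mm high; origin: centre of the underside.
- beaker: bystander: glass beaker, 72 mm dia., 95 mm high; origin: centre of the underside.
- tip_box: bystander: box of pipette tips, 122 x 87 mm, 66 mm high; origin: centre of the underside.

How it is judged:
By the outcome, as a careful person would: the job done as asked, in the order asked, and still so for the second after the job is handed in, with the robot touching nothing.
It also fails if it takes over 54 s, if anything falls off the work surface, if the arm or the gripper's body presses on something with over 40 N, if the wrist force passes 120 N, or if a joint passes its speed limit or range.

## Working session

There is one attempt and no reset: what is moved stays moved. The work goes in short steps, Python scripts to look and compute and a shell command to move; the robot and the scene stay as the last step left them, time stands still between calls to the robot, and variables do not carry over. Pictures are saved under pics/ and viewed, at most 10 in all, crops included, and the job is handed in when it is done.

```bash
ls; mkdir -p pics
python3 - <<'E'
from station import bot
import cv2
s=bot.sense();print(s)
for n in("scene","top"):
    f=bot.grab_frame(n);cv2.imwrite(f"pics/{n}0.png",f["frame"][:,:,::-1]);print(n,f["camera_matrix"].tolist(),f["k1"],f["pose"].round(4).tolist())
E
```

```text
jog.py
pics
station.py
{'t': 0.0, 'joint_pos': array([ 1.04149783e+00,  4.94192917e-01,  1.34614513e+00, -2.31987799e-05,
        1.30250933e+00, -9.54951455e-02]), 'qd': array([-3.41403321e-04,  1.30559096e-04, -5.89940285e-04,  5.65055670e-04,
       -1.29956120e-04,  8.93205538e-05]), 'tau': array([ 5.04036655e-05, -8.78835726e+01, -3.81850934e+01,  7.05089397e-02,
        5.32921928e-02, -1.39252770e-04]), 'position': array([0.26251366, 0.56678207, 0.22732747]), 'tcp_rot': array([-1.82172140e-04,  2.15201881e-01,  9.76569381e-01, -6.00433576e-04]), 'ft_force': array([ 0.61254096, -0.15158345, -0.32056484]), 'moment': array([ 0.0346123 , -0.04333545,  0.05702902]), 'gripper_force': 0.0, 'width': 0.9959357472146043}
scene [[385.1486757322395, 0.0, 322.956475394085], [0.0, 385.1486757322395, 197.25443097791486], [0.0, 0.0, 1.0]] -0.033137448075078055 [[0.8717, -0.4108, 0.2671, 0.9013], [0.49, 0.7302, -0.4761, -0.5636], [0.0005, 0.5459, 0.8378, 1.113], [0.0, 0.0, 0.0, 1.0]]
top [[506.1766356024204, 0.0, 316.95321580801306], [0.0, 506.1766356024204, 198.91052319828907], [0.0, 0.0, 1.0]] -0.157845987248892 [[-0.032, 0.975, -0.2198, 0.2558], [-0.9995, -0.0296, 0.0139, 0.0387], [0.007, 0.2201, 0.9754, 1.6065], [0.0, 0.0, 0.0, 1.0]]
```

View pics/scene0.png

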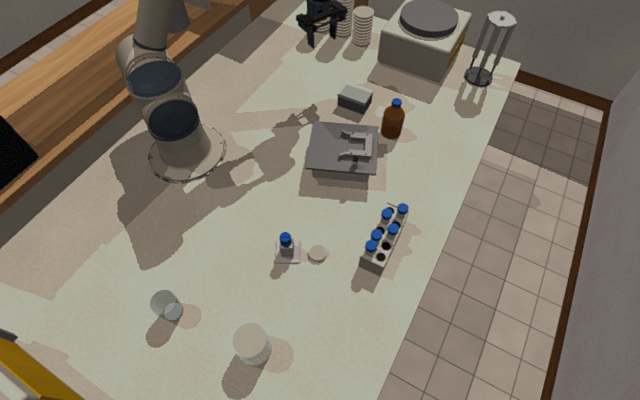

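View pics/top0.png

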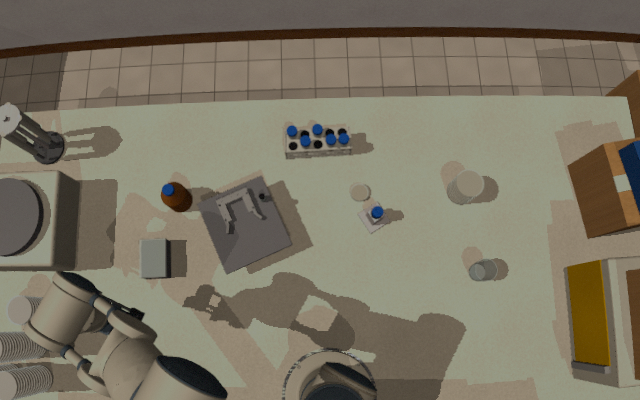

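The scene view has the carrier at (287,248) and the shaker at (343,148). In the top view the carrier cap is at (377,212), the platform around (245,222), the pocket around (238,205), the vial at (264,197) and the dish at (360,192). I'll enlarge both.

```bash
cat > h.py <<'E'
import numpy as np, cv2
from station import bot
def cam(n):
    f=bot.grab_frame(n); return f
def ray(f,px,z):
    px=np.array(px,float).reshape(-1,1,2);K=f["camera_matrix"];d=np.array([f["k1"],0,0,0.])
    u=cv2.undistortPoints(px,K,d)[:,0]
    P=f["pose"];D=np.c_[u[:,0],-u[:,1],-np.ones(len(u))]@P[:3,:3].T
    return P[:3,3]+D*((z-P[2,3])/D[:,2])[:,None]
def proj(f,X):
    P=f["pose"];c=(np.atleast_2d(X)-P[:3,3])@P[:3,:3]; c=c*[1,-1,-1]
    return cv2.projectPoints(c,np.zeros(3),np.zeros(3),f["camera_matrix"],np.array([f["k1"],0,0,0.]))[0][:,0]
def crop(f,x0,y0,w,h,s):
    return cv2.resize(f["frame"][y0:y0+h,x0:x0+w,::-1],None,fx=s,fy=s,interpolation=cv2.INTER_CUBIC)
E
python3 - <<'E'
from h import *
f=cam("top");g=cam("scene")
a=np.hstack([crop(f,193,167,100,110,4),crop(f,335,167,100,110,4)])
cv2.imwrite("pics/t1.png",a)
b=np.hstack([crop(g,295,110,100,80,4),crop(g,250,215,100,80,4)])
cv2.imwrite("pics/s1.png",b)
E
```

```text
(no output)
```

View pics/t1.png

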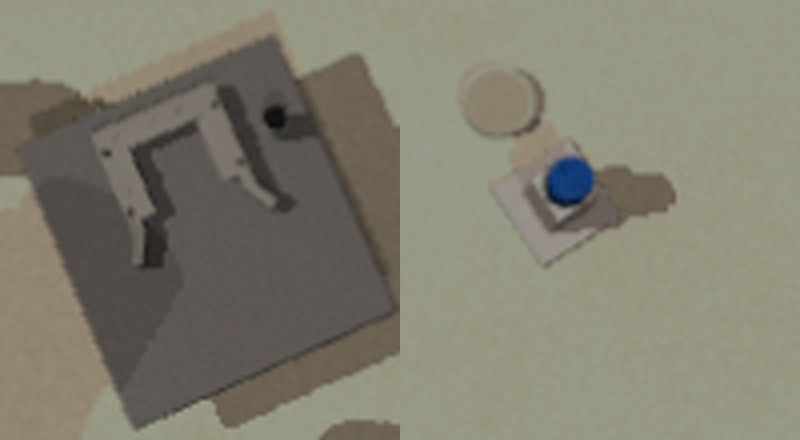

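View pics/s1.png

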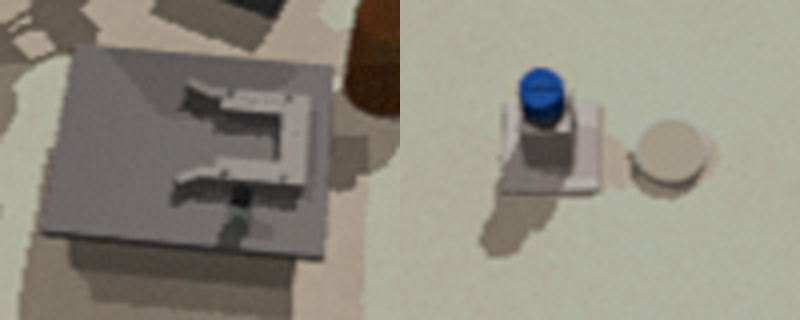

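Run:
```python
from h import *
from scipy.optimize import least_squares
f=cam("top");g=cam("scene")
T=lambda p,o:(np.array(p,float)+.5)/4-.5+np.array(o)
R=lambda a:np.array([[np.cos(a),-np.sin(a)],[np.sin(a),np.cos(a)]])
def fit(name,M,tp,sp,x0):
    M=np.array(M,float)
    W=lambda q:np.c_[M[:,:2]@R(q[2]).T+q[:2],M[:,2]]
    m=lambda h,p,q:(proj(h,W(q))-p)[~np.isnan(p[:,0])]
    for lab,r in(("both",lambda q:np.r_[m(f,tp,q).ravel()*.7,m(g,sp,q).ravel()]),("top",lambda q:m(f,tp,q).ravel()),("scene",lambda q:m(g,sp,q).ravel())):
        s=least_squares(r,x0);print(name,lab,s.x.round(4),np.degrees(s.x[2]).round(2),np.abs(s.fun).max().round(2))
n=[np.nan]*2
tp=T([(18,150),(274,38),(396,310),(136,430)],(193,167))
print(ray(f,tp,.085).round(3)[:,:2])
# order: rear-left?, from top view
c=ray(f,tp,.085)[:,:2]; ctr=c.mean(0); fx=(c[0]+c[1]-c[2]-c[3]); yaw=np.arctan2(fx[1],fx[0])
l=(c-ctr)@R(yaw); print(l.round(3))
M=np.c_[np.sign(l)*[.12,.11],np.full(4,.085)]
st=T([(333,66),(322,258),(42,234),(78,46)],(295,110))
pr=proj(g,np.c_[c,np.full(4,.085)]); print(pr.round(1),st.round(1))
idx=[np.argmin(np.linalg.norm(st-p,axis=1)) for p in pr]
fit("shaker",M,tp,st[idx],[*ctr,yaw])
ct=T([(90,188),(170,138),n,(146,267),(170,180)],(335,167))
cc=ray(f,ct[[0,1,3]],.008); print(cc.round(3))
ctr=(cc[1]+cc[2])[:2]/2; d=cc[1,:2]-cc[0,:2]; yaw=np.arctan2(d[1],d[0])
l=(cc[:,:2]-ctr)@R(yaw);print(l.round(3))
S=np.sign(l)*.038
M=[[*S[0],.008],[*S[1],.008],[*(-S[0]),.008],[*S[2],.008],[0,0,.108]]
X=np.array([[*(R(yaw)@np.array(r[:2])+ctr),r[2]] for r in M])
pr=proj(g,X); print(((pr-[250,215])*4).round(0),"scene crop expected")
print("cap", ray(f,ct[4:],.108),ray(g,T([(143,90)],(250,215)),.108))
print("vial",ray(f,T([(275,118)],(193,167)),.126),"dish",ray(f,T([(101,100)],(335,167)),.014),ray(g,T([(271,150)],(250,215)),.014))
ss=T([(105,103),(201,103),(200,184),(103,184)],(250,215))
sc=np.array([ss[np.argmin(np.linalg.norm(ss-p,axis=1))] for p in pr[:4]]+[T((143,90),(250,215))])
fit("carrier",M,ct,sc,[*ctr,yaw])
```

```text
[[0.593 0.389]
 [0.677 0.189]
 [0.461 0.098]
 [0.376 0.296]]
[[ 0.118  0.108]
 [ 0.117 -0.108]
 [-0.117 -0.108]
 [-0.119  0.108]]
[[377.4 125.5]
 [374.8 173.1]
 [305.1 166.6]
 [312.6 120.3]] [[377.9 126.1]
 [375.1 174.1]
 [305.1 168.1]
 [314.1 121.1]]
shaker both [0.5287 0.2417 0.3981] 22.81 1.36
shaker top [0.5268 0.2428 0.4011] 22.98 1.15
shaker scene [0.5303 0.2403 0.3956] 22.67 1.12
[[ 0.564 -0.112  0.008]
 [ 0.603 -0.179  0.008]
 [ 0.498 -0.154  0.008]]
[[-0.04   0.039]
 [ 0.037  0.039]
 [-0.037 -0.039]]
[[199. 100.]
 [197. 188.]
 [ 99. 190.]
 [103. 101.]
 [139.  85.]] scene crop expected
cap [[ 0.54854098 -0.16340103  0.108     ]] [[ 0.55333073 -0.16742024  0.108     ]]
vial [[0.60311056 0.18438749 0.126     ]] dish [[ 0.63466913 -0.12375866  0.014     ]] [[ 0.63581421 -0.12567297  0.014     ]]
carrier both [ 0.5504 -0.1645 -1.0349] -59.29 1.44
carrier top [ 0.5499 -0.1649 -1.0265] -58.82 0.47
carrier scene [ 0.5506 -0.1644 -1.0392] -59.54 1.4
```

```bash
cat >> h.py <<'E'
from scipy.spatial.transform import Rotation
def to(x,y,z,psi):
    "remaining shift in the present tool axes and turn about tool z"
    s=bot.sense();q=s["tcp_rot"];A=Rotation.from_quat([q[1],q[2],q[3],q[0]])
    d=A.inv().apply(np.array([x,y,z])-s["position"]); Y=A.as_matrix()[:,1]
    t=(np.degrees(np.arctan2(Y[1],Y[0]))-psi+90)%180-90
    print("t",round(s["t"],2),"d",d.round(4),"rz",np.radians(t).round(4),"tilt",A.as_matrix()[:2,2].round(4),"F",s["ft_force"].round(1),"M",s["moment"].round(2),"w",round(s["width"],3),"g",round(s["gripper_force"],1),"q6",s["joint_pos"][5].round(2),"p",s["position"].round(4))
E
echo '{"plan":[[0,0,0,0,0,0.12],[0,0,0,0,0,0.12],[0,0,0,0,0,0.12],[0,0,0,0,0,0.12],[0,0,0,0,0,0.12]]}' | python3 jog.py 1.0
python3 -c "
from h import *
to(.5504,-.1645,.2,30.7)"
```

```text
t: 0.72
position: [0.2627, 0.5671, 0.2278]
tcp_rot: [-0.0, 0.497, 0.868, -0.0]
ft_force: [-0.1, 0.4, -0.3]
width: 0.998
gripper_force: 0.0
t 0.72 d [-0.7765 -0.1224  0.0279] rz -0.0048 tilt [-0.0001 -0.0001] F [-0.1  0.4 -0.3] M [-0.05  0.02 -0.04] w 0.998 g 0.0 q6 0.51 p [0.2627 0.5671 0.2278]
```

```bash
for i in 1; do echo '{"plan":[[-0.02,-0.003,0,0,0,0],[-0.035,-0.005,0,0,0,0],[-0.035,-0.005,0,0,0,0],[-0.035,-0.005,0,0,0,0],[-0.035,-0.006,0,0,0,0],[-0.035,-0.006,0,0,0,0],[-0.035,-0.006,0,0,0,0],[-0.035,-0.006,0,0,0,0]]}' | python3 jog.py
echo '{"plan":[[-0.035,-0.005,0,0,0,0],[-0.035,-0.005,0,0,0,0],[-0.035,-0.005,0,0,0,0],[-0.035,-0.006,0,0,0,0],[-0.035,-0.006,0,0,0,0],[-0.035,-0.006,0,0,0,0],[-0.035,-0.006,0,0,0,0],[-0.035,-0.005,0,0,0,0]]}' | python3 jog.py
echo '{"plan":[[-0.035,-0.005,0.003,0,0,0],[-0.035,-0.005,0.003,0,0,0],[-0.035,-0.005,0.004,0,0,0],[-0.035,-0.005,0.004,0,0,0],[-0.03,-0.005,0.004,0,0,0],[-0.02,-0.004,0.004,0,0,0],[-0.01,-0.002,0.004,0,0,0],[0,0,0,0,0,0]]}' | python3 jog.py
done
python3 - <<'E'
from h import *
to(.5504,-.1645,.2,30.7)
f=cam("top");g=cam("scene")
cv2.imwrite("pics/a.png",np.hstack([crop(f,335,167,100,110,4),crop(g,240,170,100,110,4)]))
E
```

```text
t: 1.38
position: [0.3624, 0.3164, 0.228]
tcp_rot: [0.0, 0.494, 0.869, 0.0]
ft_force: [0.9, 0.6, -0.8]
width: 1.0
gripper_force: 0.0
t: 2.05
position: [0.4678, 0.053, 0.2281]
tcp_rot: [0.0, 0.494, 0.869, 0.0]
ft_force: [1.4, 1.0, 0.3]
width: 1.0
gripper_force: 0.0
t: 2.72
position: [0.5435, -0.1344, 0.201]
tcp_rot: [-0.0, 0.495, 0.869, -0.0]
ft_force: [-0.8, -0.7, 0.0]
width: 0.998
gripper_force: 0.0
t 2.72 d [-0.0294 -0.0094  0.001 ] rz -0.0007 tilt [-0.0007  0.0001] F [-0.8 -0.7  0. ] M [-0.06  0.02  0.04] w 0.998 g 0.0 q6 -0.88 p [ 0.5435 -0.1344  0.201 ]
```

View pics/a.png

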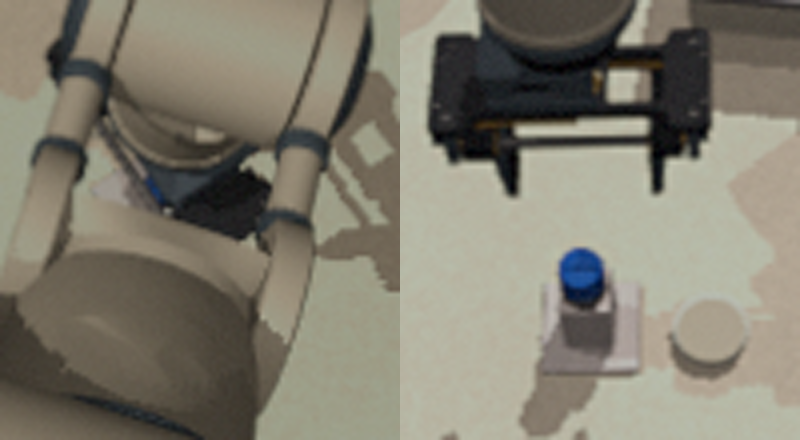

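The gripper is above and short of the carrier, with the carrier's edges parallel to the finger line. I'll centre, descend and close.

```bash
echo '{"plan":[[-0.015,-0.005,0,0,0,0],[-0.0145,-0.0045,0,0,0,0],[0,0,0,0,0,0],[0,0,0.025,0,0,0],[0,0,0.025,0,0,0],[0,0,0.025,0,0,0],[0,0,0.025,0,0,0],[0,0,0.02,0,0,0]]}' | python3 jog.py
echo '{"plan":[[0,0,0.015,0,0,0],[0,0,0.01,0,0,0],[0,0,0.005,0,0,0],[0,0,0,0,0,0],[0,0,0,0,0,0]]}' | python3 jog.py
python3 -c "
from h import *
to(.5504,-.1645,.051,30.7)"
echo '{"plan":[[0,0,0,0,0,0],[0,0,0,0,0,0],[0,0,0,0,0,0],[0,0,0,0,0,0],[0,0,0,0,0,0],[0,0,0,0,0,0],[0,0,0,0,0,0],[0,0,0,0,0,0]]}' | python3 jog.py 0.3 25
python3 -c "
from h import *
to(.5504,-.1645,.051,30.7)"
```

```text
t: 3.48
position: [0.5499, -0.1628, 0.0805]
tcp_rot: [-0.0, 0.494, 0.869, -0.0]
ft_force: [0.6, -0.9, -0.5]
width: 1.0
gripper_force: 0.0
t: 3.9
position: [0.5506, -0.1632, 0.0525]
tcp_rot: [0.0, 0.494, 0.869, 0.0]
ft_force: [0.1, 0.3, 0.7]
width: 1.003
gripper_force: 0.0
t 3.9 d [-0.0011 -0.0008  0.0015] rz 0.0012 tilt [ 0.0006 -0.0002] F [0.1 0.3 0.7] M [-0.05  0.04  0.02] w 1.003 g 0.0 q6 -0.93 p [ 0.5506 -0.1632  0.0525]
t: 4.57
position: [0.5502, -0.1631, 0.0519]
tcp_rot: [-0.0, 0.494, 0.869, -0.0]
ft_force: [-3.9, -2.5, 2.8]
width: 0.448
gripper_force: 2.5
t 4.57 d [-0.0013 -0.0005  0.0009] rz 0.0012 tilt [-0.0001 -0.    ] F [-3.9 -2.5  2.8] M [-0.66  0.7  -0.02] w 0.448 g 2.5 q6 -0.93 p [ 0.5502 -0.1631  0.0519]
```

```bash
echo '{"plan":[[0,0,0,0,0,0],[0,0,0,0,0,0],[0,0,0,0,0,0],[0,0,0,0,0,0]]}' | python3 jog.py 0.2 30
echo '{"plan":[[0,0,-0.01,0,0,0],[0,0,-0.02,0,0,0],[0,0,-0.02,0,0,0],[0,0,-0.03,0,0,0],[0,0,-0.03,0,0,0],[0,0,-0.02,0,0,0],[0,0,-0.01,0,0,0],[0,0,0,0,0,0]]}' | python3 jog.py
python3 - <<'E'
from h import *
# set-down point: 95 mm short of pocket
c,s=np.cos(np.radians(22.9)),np.sin(np.radians(22.9))
for d in(.105,0):
    x,y=.5748-d*c,.2612-d*s; print(x,y); to(x,y,.052+.085+.003,22.9)
E
```

```text
t: 4.9
position: [0.5502, -0.1631, 0.0519]
tcp_rot: [-0.0, 0.494, 0.869, -0.0]
ft_force: [-0.9, -0.7, 1.5]
width: 0.439
gripper_force: 30.0
t: 5.57
position: [0.5511, -0.1634, 0.1942]
tcp_rot: [0.002, 0.494, 0.869, 0.0]
ft_force: [0.3, 0.7, -3.5]
width: 0.438
gripper_force: 30.0
0.47807553241559925 0.22034198523527834
t 5.57 d [0.3672 0.1335 0.0535] rz 0.1374 tilt [ 0.0034 -0.0014] F [ 0.3  0.7 -3.5] M [-0.02  0.05 -0.01] w 0.438 g 30.0 q6 -0.93 p [ 0.5511 -0.1634  0.1942]
0.5748 0.2612
t 5.57 d [0.3528 0.2375 0.0537] rz 0.1374 tilt [ 0.0034 -0.0014] F [ 0.3  0.7 -3.5] M [-0.02  0.05 -0.01] w 0.438 g 30.0 q6 -0.93 p [ 0.5511 -0.1634  0.1942]
```

```bash
echo '{"plan":[[0.01,0.004,0,0,0,0],[0.02,0.007,0,0,0,0],[0.03,0.011,0,0,0,0],[0.03,0.011,0,0,0,0],[0.03,0.011,0,0,0,0],[0.03,0.011,0,0,0,0],[0.03,0.011,0,0,0,0],[0.03,0.011,0,0,0,0]]}' | python3 jog.py
echo '{"plan":[[0.03,0.011,0,0,0,0],[0.03,0.011,0,0,0,0],[0.03,0.011,0,0,0,0],[0.03,0.011,0,0,0,0],[0.02,0.007,0,0,0,0],[0.01,0.004,0,0,0,0],[0,0,0,0,0,0.07],[0,0,0,0,0,0.0674]]}' | python3 jog.py
echo '{"plan":[[0,0,0,0,0,0],[0,0,0,0,0,0],[0,0,0,0,0,0]]}' | python3 jog.py
python3 - <<'E'
from h import *
to(.478,.2203,.140,22.9)
f=cam("top");g=cam("scene")
cv2.imwrite("pics/b.png",np.hstack([crop(f,193,167,100,110,4),crop(g,285,90,100,110,4)]))
E
```

```text
t: 6.23
position: [0.5071, 0.0586, 0.1902]
tcp_rot: [-0.001, 0.494, 0.869, -0.001]
ft_force: [1.1, -0.2, -2.8]
width: 0.438
gripper_force: 30.0
t: 6.9
position: [0.4783, 0.2143, 0.1905]
tcp_rot: [-0.001, 0.553, 0.833, -0.001]
ft_force: [-0.3, -0.7, -2.5]
width: 0.439
gripper_force: 30.0
t: 7.15
position: [0.4792, 0.2134, 0.1913]
tcp_rot: [-0.0, 0.552, 0.834, -0.0]
ft_force: [-0.1, 0.5, -2.5]
width: 0.437
gripper_force: 30.0
t 7.15 d [0.0068 0.0017 0.0513] rz 0.0017 tilt [-0.0011 -0.0004] F [-0.1  0.5 -2.5] M [-0.07  0.02  0.02] w 0.437 g 30.0 q6 -0.1 p [0.4792 0.2134 0.1913]
```

View pics/b.png

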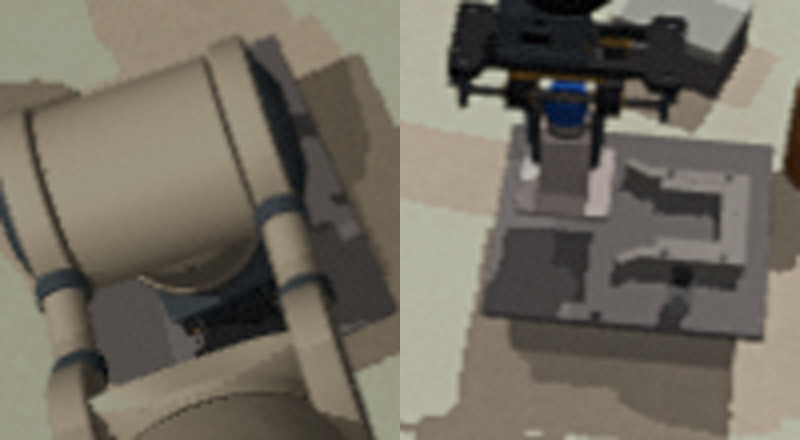

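The carrier is held upright over the front half of the platform, level with the pocket. I'll lower it to touch.

```bash
echo '{"plan":[[0.0035,0.001,0.005,0,0,0],[0.0035,0.0007,0.01,0,0,0.0017],[0,0,0.015,0,0,0],[0,0,0.01,0,0,0],[0,0,0.007,0,0,0],[0,0,0.003,0,0,0],[0,0,0,0,0,0],[0,0,0,0,0,0]]}' | python3 jog.py
python3 -c "
from h import *
to(.478,.2203,.137,22.9)"
echo '{"plan":[[0,0,0.001,0,0,0],[0,0,0.001,0,0,0],[0,0,0,0,0,0]]}' | python3 jog.py
python3 -c "
from h import *
to(.478,.2203,.137,22.9)"
```

```text
t: 7.92
position: [0.4784, 0.2209, 0.142]
tcp_rot: [0.0, 0.553, 0.833, 0.0]
ft_force: [-0.4, 0.1, -2.4]
width: 0.438
gripper_force: 30.0
t 7.92 d [-0.0004 -0.0006  0.005 ] rz -0.0018 tilt [ 0. -0.] F [-0.4  0.1 -2.4] M [-0.08  0.05 -0.05] w 0.438 g 30.0 q6 -0.08 p [0.4784 0.2209 0.142 ]
t: 8.17
position: [0.4784, 0.2209, 0.1401]
tcp_rot: [0.0, 0.553, 0.833, 0.0]
ft_force: [0.3, -0.6, -2.0]
width: 0.433
gripper_force: 30.0
t 8.17 d [-0.0004 -0.0006  0.0031] rz -0.0018 tilt [0.0004 0.0001] F [ 0.3 -0.6 -2. ] M [-0.04  0.02 -0.01] w 0.433 g 30.0 q6 -0.08 p [0.4784 0.2209 0.1401]
```

```bash
echo '{"plan":[[0,0,0.001,0,0,0],[0,0,0.001,0,0,0],[0,0,0.0005,0,0,0],[0,0,0,0,0,0]]}' | python3 jog.py
python3 -c "
from h import *
to(.478,.2203,.137,22.9)"
echo '{"plan":[[0,0,0.0005,0,0,0],[0,0,0.0005,0,0,0],[0,0,0,0,0,0]]}' | python3 jog.py
python3 -c "
from h import *
to(.478,.2203,.137,22.9)"
```

```text
t: 8.5
position: [0.4782, 0.2209, 0.1373]
tcp_rot: [-0.0, 0.553, 0.833, -0.0]
ft_force: [-1.0, -0.1, -2.9]
width: 0.442
gripper_force: 30.0
t 8.5 d [-0.0004 -0.0004  0.0003] rz -0.0018 tilt [-0.0001 -0.0001] F [-1.  -0.1 -2.9] M [-0.09  0.05 -0.03] w 0.442 g 30.0 q6 -0.08 p [0.4782 0.2209 0.1373]
t: 8.75
position: [0.4783, 0.2209, 0.1369]
tcp_rot: [0.0, 0.553, 0.833, 0.0]
ft_force: [-3.6, -1.7, 7.7]
width: 0.438
gripper_force: 30.0
t 8.75 d [-0.0004 -0.0005 -0.0001] rz -0.0018 tilt [0.0003 0.0001] F [-3.6 -1.7  7.7] M [-0.34  0.69 -0.01] w 0.438 g 30.0 q6 -0.08 p [0.4783 0.2209 0.1369]
```

```bash
echo '{"plan":[[0,0,0,0,0,0],[0,0,0,0,0,0],[0,0.003,0,0,0,0],[0,0.006,0,0,0,0],[0,0.006,0,0,0,0],[0,0.006,0,0,0,0],[0,0.006,0,0,0,0],[0,0.003,0,0,0,0]]}' | python3 jog.py - 10
python3 -c "
from h import *
to(.5748,.2612,.137,22.9)"
echo '{"plan":[[0,0.002,0,0,0,0],[0,0.004,0,0,0,0],[0,0.004,0,0,0,0],[0,0.003,0,0,0,0],[0,0,0,0,0,0]]}' | python3 jog.py
python3 -c "
from h import *
to(.5748,.2612,.137,22.9)"
```

```text
t: 9.42
position: [0.5049, 0.2323, 0.1366]
tcp_rot: [-0.001, 0.553, 0.833, -0.001]
ft_force: [-16.6, -4.0, 12.9]
width: 0.443
gripper_force: 10.0
t 9.42 d [-0.0004  0.0756 -0.0006] rz -0.0019 tilt [-0.0027 -0.0008] F [-16.6  -4.   12.9] M [-1.01  2.99 -0.3 ] w 0.443 g 10.0 q6 -0.07 p [0.5049 0.2323 0.1366]
t: 9.83
position: [0.5186, 0.238, 0.1364]
tcp_rot: [0.0, 0.553, 0.833, 0.0]
ft_force: [-0.8, 3.6, -3.1]
width: 0.437
gripper_force: 10.0
t 9.83 d [-0.0004  0.0608 -0.0006] rz -0.0017 tilt [0.0005 0.0004] F [-0.8  3.6 -3.1] M [ 0.66 -0.04  0.18] w 0.437 g 10.0 q6 -0.07 p [0.5186 0.238  0.1364]
```

Run:
```python
from h import *
g=cam("scene")
cv2.imwrite("pics/c.png",crop(g,295,95,100,85,8))
```

```text
(no output)
```

View pics/c.png

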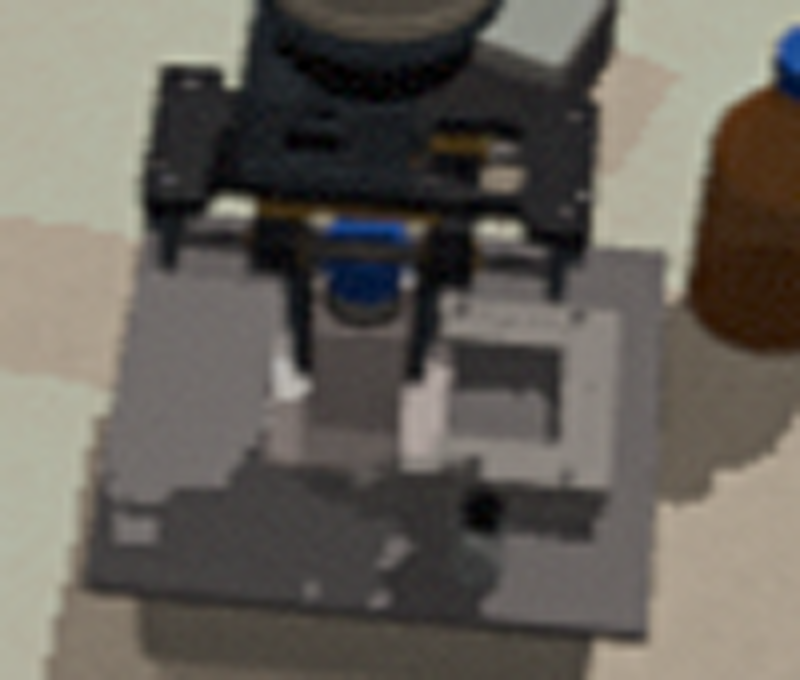

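The foot's leading edge (x≈445) has reached the start of the side lips and is level and square. The vial at (484,510) hasn't moved. I'll continue slowly.

```bash
echo '{"plan":[[0,0.002,0,0,0,0],[0,0.003,0,0,0,0],[0,0.003,0,0,0,0],[0,0,0,0,0,0]]}' | python3 jog.py
python3 -c "
from h import *
to(.5748,.2612,.137,22.9)"
echo '{"plan":[[0,0.003,0,0,0,0],[0,0.003,0,0,0,0],[0,0.003,0,0,0,0],[0,0.003,0,0,0,0],[0,0,0,0,0,0]]}' | python3 jog.py
python3 -c "
from h import *
to(.5748,.2612,.137,22.9)"
```

```text
t: 10.22
position: [0.5258, 0.2409, 0.1364]
tcp_rot: [0.0, 0.553, 0.833, 0.0]
ft_force: [-0.8, 3.2, -1.6]
width: 0.439
gripper_force: 10.0
t 10.22 d [-0.0002  0.053  -0.0005] rz -0.0019 tilt [0.0003 0.0003] F [-0.8  3.2 -1.6] M [0.7  0.22 0.14] w 0.439 g 10.0 q6 -0.07 p [0.5258 0.2409 0.1364]
t: 10.63
position: [0.5368, 0.2455, 0.1364]
tcp_rot: [0.0, 0.553, 0.833, 0.0]
ft_force: [0.4, 4.2, -0.5]
width: 0.439
gripper_force: 10.0
t 10.63 d [-0.0003  0.0411 -0.0006] rz -0.0018 tilt [0.0003 0.0002] F [ 0.4  4.2 -0.5] M [0.76 0.23 0.08] w 0.439 g 10.0 q6 -0.07 p [0.5368 0.2455 0.1364]
```

Light lateral contact with the −y wall (about 4 N). I'll ease over in tool +x and continue.

```bash
echo '{"plan":[[0.0008,0.001,0,0,0,0],[0.0007,0.003,0,0,0,0],[0,0.004,0,0,0,0],[0,0.004,0,0,0,0],[0,0.004,0,0,0,0],[0,0.003,0,0,0,0],[0,0,0,0,0,0]]}' | python3 jog.py
python3 -c "
from h import *
to(.5748,.2612,.137,22.9)"
echo '{"plan":[[0,0.003,0,0,0,0],[0,0.004,0,0,0,0],[0,0.004,0,0,0,0],[0,0.003,0,0,0,0],[0,0,0,0,0,0]]}' | python3 jog.py
python3 -c "
from h import *
to(.5748,.2612,.137,22.9)"
```

```text
t: 11.22
position: [0.5541, 0.2543, 0.1364]
tcp_rot: [0.0, 0.553, 0.833, 0.0]
ft_force: [0.7, -0.0, -1.5]
width: 0.436
gripper_force: 10.0
t 11.22 d [-0.0016  0.0217 -0.0006] rz -0.0018 tilt [0.0006 0.0002] F [ 0.7 -0.  -1.5] M [-0.06 -0.09  0.02] w 0.436 g 10.0 q6 -0.07 p [0.5541 0.2543 0.1364]
t: 11.63
position: [0.567, 0.2597, 0.1364]
tcp_rot: [0.0, 0.553, 0.833, 0.0]
ft_force: [0.7, 0.3, -2.1]
width: 0.439
gripper_force: 10.0
t 11.63 d [-0.0017  0.0078 -0.0006] rz -0.0018 tilt [0.0006 0.0002] F [ 0.7  0.3 -2.1] M [-0.12 -0.12 -0.01] w 0.439 g 10.0 q6 -0.06 p [0.567  0.2597 0.1364]
```

```bash
echo '{"plan":[[0,0.003,0,0,0,0],[0,0.002,0,0,0,0],[0,0.001,0,0,0,0],[0,0,0,0,0,0]]}' | python3 jog.py
python3 -c "
from h import *
to(.5748,.2612,.137,22.9)"
echo '{"plan":[[0,0.001,0,0,0,0],[0,0.001,0,0,0,0],[0,0,0,0,0,0]]}' | python3 jog.py
python3 -c "
from h import *
to(.5748,.2612,.137,22.9)"
echo '{"plan":[[0,0.001,0,0,0,0],[0,0,0,0,0,0]]}' | python3 jog.py
python3 -c "
from h import *
to(.5748,.2612,.137,22.9)"
```

```text
t: 11.97
position: [0.572, 0.2619, 0.1364]
tcp_rot: [0.0, 0.553, 0.833, 0.0]
ft_force: [-0.4, 0.5, -2.2]
width: 0.439
gripper_force: 10.0
t 11.97 d [-0.0017  0.0023 -0.0006] rz -0.0018 tilt [0.0002 0.0001] F [-0.4  0.5 -2.2] M [-0.05  0.02 -0.1 ] w 0.439 g 10.0 q6 -0.06 p [0.572  0.2619 0.1364]
t: 12.22
position: [0.5737, 0.2626, 0.1364]
tcp_rot: [0.0, 0.553, 0.833, 0.0]
ft_force: [-0.3, -0.5, -3.0]
width: 0.441
gripper_force: 10.0
t 12.22 d [-0.0017  0.0004 -0.0006] rz -0.0018 tilt [0.0001 0.0001] F [-0.3 -0.5 -3. ] M [-0.09  0.03 -0.05] w 0.441 g 10.0 q6 -0.06 p [0.5737 0.2626 0.1364]
t: 12.38
position: [0.5746, 0.263, 0.1364]
tcp_rot: [0.0, 0.553, 0.833, 0.0]
ft_force: [0.7, -0.2, -2.9]
width: 0.44
gripper_force: 10.0
t 12.38 d [-0.0017 -0.0005 -0.0006] rz -0.0018 tilt [0.0001 0.    ] F [ 0.7 -0.2 -2.9] M [-0.08  0.04 -0.03] w 0.44 g 10.0 q6 -0.06 p [0.5746 0.263  0.1364]
```

```bash
echo '{"plan":[[0,0.001,0.0003,0,0,0],[0,0,0,0,0,0]]}' | python3 jog.py
python3 -c "
from h import *
to(.5748,.2612,.137,22.9)"
echo '{"plan":[[0,0.001,0.0003,0,0,0],[0,0,0,0,0,0]]}' | python3 jog.py
python3 -c "
from h import *
to(.5748,.2612,.137,22.9)"
echo '{"plan":[[0,0.001,0,0,0,0],[0,0,0,0,0,0]]}' | python3 jog.py
python3 -c "
from h import *
to(.5748,.2612,.137,22.9)"
```

```text
t: 12.55
position: [0.5752, 0.2633, 0.1362]
tcp_rot: [-0.0, 0.553, 0.833, -0.0]
ft_force: [-3.4, -0.0, 2.3]
width: 0.438
gripper_force: 10.0
t 12.55 d [-0.0018 -0.0012 -0.0008] rz -0.0018 tilt [-0.0006 -0.0001] F [-3.4 -0.   2.3] M [-0.23  0.58 -0.  ] w 0.438 g 10.0 q6 -0.06 p [0.5752 0.2633 0.1362]
t: 12.72
position: [0.5752, 0.2633, 0.136]
tcp_rot: [-0.001, 0.553, 0.833, -0.001]
ft_force: [-9.2, -3.3, 9.5]
width: 0.437
gripper_force: 10.0
t 12.72 d [-0.0018 -0.0012 -0.001 ] rz -0.0017 tilt [-0.0023 -0.0009] F [-9.2 -3.3  9.5] M [-0.68  1.71 -0.05] w 0.437 g 10.0 q6 -0.06 p [0.5752 0.2633 0.136 ]
t: 12.88
position: [0.5753, 0.2634, 0.1358]
tcp_rot: [-0.001, 0.553, 0.833, -0.002]
ft_force: [-13.6, -6.6, 11.9]
width: 0.438
gripper_force: 10.0
t 12.88 d [-0.0018 -0.0013 -0.0012] rz -0.0017 tilt [-0.004  -0.0016] F [-13.6  -6.6  11.9] M [-1.12  2.57 -0.05] w 0.438 g 10.0 q6 -0.06 p [0.5753 0.2634 0.1358]
```

The back wall is met: motion stops at about 15 N. I'll release, rise to the cap and grip it.

```bash
echo '{"plan":[[0,0,0,0,0,0],[0,0,0,0,0,0],[0,0,0,0,0,0],[0,0,0,0,0,0],[0,0,0,0,0,0],[0,0,0,0,0,0]]}' | python3 jog.py 1.0
python3 -c "
from h import *
to(.5752,.2633,.177,22.9)"
echo '{"plan":[[0,-0.0012,-0.01,0,0,0],[0,-0.001,-0.015,0,0,0],[0,0,-0.01,0,0,0],[0,0,-0.005,0,0,0],[0,0,0,0,0,0],[0,0,0,0,0,0]]}' | python3 jog.py
python3 - <<'E'
from h import *
to(.5752,.2633,.177,22.9)
g=cam("scene")
cv2.imwrite("pics/d.png",crop(g,295,95,100,85,8))
E
```

```text
t: 13.38
position: [0.5774, 0.2642, 0.1358]
tcp_rot: [0.0, 0.553, 0.833, 0.0]
ft_force: [0.2, 0.6, -0.9]
width: 0.845
gripper_force: 0.0
t 13.38 d [ 0.0001 -0.0024 -0.0412] rz -0.0018 tilt [0.0002 0.0001] F [ 0.2  0.6 -0.9] M [-0.09  0.04  0.01] w 0.845 g 0.0 q6 -0.06 p [0.5774 0.2642 0.1358]
t: 13.88
position: [0.5753, 0.2633, 0.176]
tcp_rot: [0.0, 0.553, 0.833, 0.0]
ft_force: [0.3, -1.1, -0.7]
width: 1.0
gripper_force: 0.0
t 13.88 d [ 0.0001 -0.0001 -0.001 ] rz -0.0018 tilt [0.0005 0.0002] F [ 0.3 -1.1 -0.7] M [-0.03  0.05  0.01] w 1.0 g 0.0 q6 -0.06 p [0.5753 0.2633 0.176 ]
```

View pics/d.png

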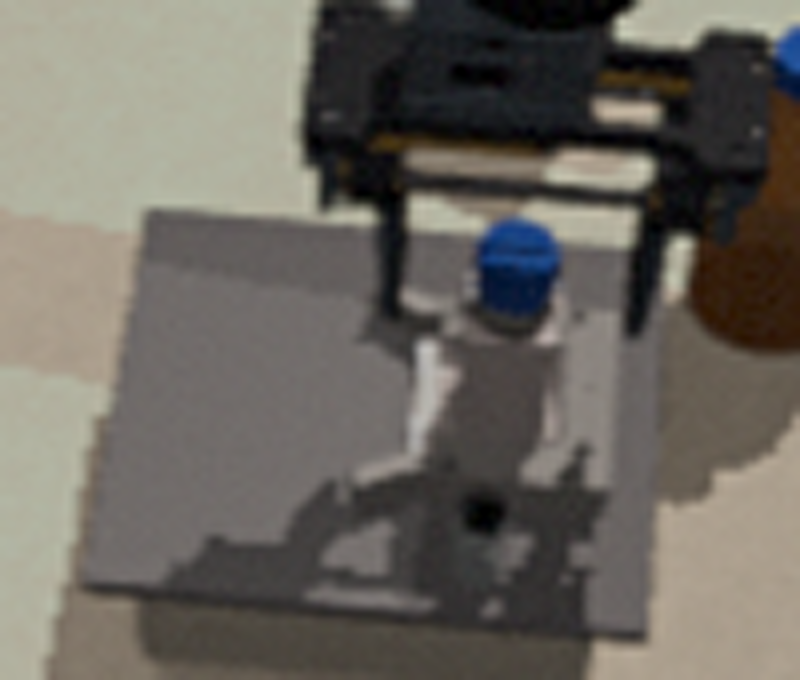

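The carrier is home under the lips, the vial is unmoved at (484,510), and the cap (517,265) is centred between the fingers. I'll grip it and turn.

```bash
echo '{"plan":[[0,0.0006,0,0,0,0],[0,0,0,0,0,0],[0,0,0,0,0,0],[0,0,0,0,0,0],[0,0,0,0,0,0],[0,0,0,0,0,0],[0,0,0,0,0,0],[0,0,0,0,0,0]]}' | python3 jog.py 0.2 20
echo '{"plan":[[0,0,0,0,0,0],[0,0,0,0,0,0],[0,0,0,0,0,0],[0,0,0,0,0,0]]}' | python3 jog.py
python3 -c "
from h import *
to(.5752,.2633,.177,22.9)"
echo '{"plan":[[0,0,0,0,0,-0.05],[0,0,0,0,0,-0.05],[0,0,0,0,0,-0.05],[0,0,0,0,0,-0.05],[0,0,0,0,0,0]]}' | python3 jog.py
python3 -c "
from h import *
to(.5752,.2633,.177,22.9)"
```

```text
t: 14.6
position: [0.5758, 0.2635, 0.1758]
tcp_rot: [-0.0, 0.553, 0.833, -0.0]
ft_force: [0.6, -0.4, -0.0]
width: 0.447
gripper_force: 0.0
t: 14.93
position: [0.5756, 0.2634, 0.1758]
tcp_rot: [-0.0, 0.553, 0.833, -0.0]
ft_force: [-2.0, -0.6, 1.1]
width: 0.368
gripper_force: 20.0
t 14.93 d [ 0.0001 -0.0005 -0.0012] rz -0.0018 tilt [-0.0003 -0.0001] F [-2.  -0.6  1.1] M [-0.16  0.36  0.05] w 0.368 g 20.0 q6 -0.06 p [0.5756 0.2634 0.1758]
t: 15.35
position: [0.5756, 0.2634, 0.1758]
tcp_rot: [-0.0, 0.466, 0.885, -0.0]
ft_force: [-1.6, -1.5, 1.6]
width: 0.369
gripper_force: 20.0
t 15.35 d [ 0.0001 -0.0004 -0.0012] rz 0.2009 tilt [-0.0003 -0.0001] F [-1.6 -1.5  1.6] M [-0.21  0.45  0.06] w 0.369 g 20.0 q6 -0.27 p [0.5756 0.2634 0.1758]
```

```bash
echo '{"plan":[[0,0,0,0,0,-0.1],[0,0,0,0,0,-0.1],[0,0,0,0,0,-0.1],[0,0,0,0,0,-0.1],[0,0,0,0,0,-0.1],[0,0,0,0,0,-0.1],[0,0,0,0,0,-0.1],[0,0,0,0,0,-0.1]]}' | python3 jog.py
python3 -c "
from h import *
to(.5752,.2633,.177,22.9)"
echo '{"plan":[[0,0,0,0,0,-0.05],[0,0,0,0,0,-0.05],[0,0,0,0,0,0]]}' | python3 jog.py
python3 -c "
from h import *
to(.5752,.2633,.177,22.9)"
echo '{"plan":[[0,0,0,0,0,-0.05],[0,0,0,0,0,-0.05],[0,0,0,0,0,0]]}' | python3 jog.py
python3 -c "
from h import *
to(.5752,.2633,.177,22.9)"
```

```text
t: 16.02
position: [0.5757, 0.2635, 0.1758]
tcp_rot: [-0.0, 0.085, 0.996, -0.0]
ft_force: [-1.0, 0.4, 1.7]
width: 0.365
gripper_force: 20.0
t 16.02 d [ 0.0005 -0.0003 -0.0012] rz 1.0011 tilt [-0.0002 -0.    ] F [-1.   0.4  1.7] M [-0.14  0.43 -0.03] w 0.365 g 20.0 q6 -1.07 p [0.5757 0.2635 0.1758]
t: 16.27
position: [0.5757, 0.2635, 0.1758]
tcp_rot: [-0.0, 0.036, 0.999, -0.0]
ft_force: [-2.8, -0.9, 0.5]
width: 0.368
gripper_force: 20.0
t 16.27 d [ 0.0005 -0.0002 -0.0012] rz 1.0991 tilt [-0.0002 -0.    ] F [-2.8 -0.9  0.5] M [-0.12  0.49  0.07] w 0.368 g 20.0 q6 -1.16 p [0.5757 0.2635 0.1758]
t: 16.52
position: [0.5757, 0.2635, 0.1759]
tcp_rot: [-0.0, -0.013, 1.0, 0.0]
ft_force: [-1.9, -1.6, 1.7]
width: 0.368
gripper_force: 20.0
t 16.52 d [ 0.0005 -0.0002 -0.0011] rz 1.1979 tilt [-0.0002  0.    ] F [-1.9 -1.6  1.7] M [-0.11  0.52  0.04] w 0.368 g 20.0 q6 -1.26 p [0.5757 0.2635 0.1759]
```

```bash
echo '{"plan":[[0,0,0,0,0,-0.05],[0,0,0,0,0,-0.05],[0,0,0,0,0,0]]}' | python3 jog.py
python3 -c "
from h import *
to(.5752,.2633,.177,22.9)"
echo '{"plan":[[0,0,0,0,0,-0.05],[0,0,0,0,0,-0.05],[0,0,0,0,0,0]]}' | python3 jog.py
python3 -c "
from h import *
to(.5752,.2633,.177,22.9)"
echo '{"plan":[[0,0,0,0,0,-0.05],[0,0,0,0,0,0]]}' | python3 jog.py
python3 -c "
from h import *
to(.5752,.2633,.177,22.9)"
echo '{"plan":[[0,0,0,0,0,-0.05],[0,0,0,0,0,0]]}' | python3 jog.py
python3 -c "
from h import *
to(.5752,.2633,.177,22.9)"
```

```text
t: 16.77
position: [0.5757, 0.2635, 0.1759]
tcp_rot: [-0.0, -0.063, 0.998, -0.0]
ft_force: [-3.5, -0.9, 2.4]
width: 0.37
gripper_force: 20.0
t 16.77 d [ 0.0006 -0.0001 -0.0011] rz 1.2972 tilt [-0.0001 -0.    ] F [-3.5 -0.9  2.4] M [-0.05  0.54  0.03] w 0.37 g 20.0 q6 -1.36 p [0.5757 0.2635 0.1759]
t: 17.02
position: [0.5758, 0.2633, 0.1759]
tcp_rot: [-0.0, -0.112, 0.994, -0.0]
ft_force: [-1.8, -3.6, 2.5]
width: 0.369
gripper_force: 20.0
t 17.02 d [ 0.0006  0.0002 -0.0011] rz 1.3965 tilt [-0.     -0.0004] F [-1.8 -3.6  2.5] M [-0.41  0.43 -0.26] w 0.369 g 20.0 q6 -1.46 p [0.5758 0.2633 0.1759]
t: 17.18
position: [0.5759, 0.2633, 0.1759]
tcp_rot: [0.0, -0.137, 0.991, -0.0]
ft_force: [-2.0, -3.6, 3.5]
width: 0.363
gripper_force: 20.0
t 17.18 d [ 0.0007  0.0002 -0.0011] rz 1.446 tilt [ 0.0002 -0.0003] F [-2.  -3.6  3.5] M [-0.55  0.37 -0.31] w 0.363 g 20.0 q6 -1.51 p [0.5759 0.2633 0.1759]
t: 17.35
position: [0.5759, 0.2635, 0.1759]
tcp_rot: [0.0, -0.162, 0.987, 0.0]
ft_force: [-1.5, -2.0, 2.8]
width: 0.368
gripper_force: 20.0
t 17.35 d [ 0.0007  0.0001 -0.0011] rz 1.4962 tilt [0.0002 0.0001] F [-1.5 -2.   2.8] M [-0.38  0.34 -0.31] w 0.368 g 20.0 q6 -1.56 p [0.5759 0.2635 0.1759]
```

The moment jumped from about 0.05 to 0.31 N m and stayed saturated, so the stop is reached. I'll release, rise and check.

```bash
echo '{"plan":[[0,0,0,0,0,0],[0,0,0,0,0,0],[0,0,0,0,0,0],[0,0,0,0,0,0],[0,0,0,0,0,0],[0,0,0,0,0,0],[0,0,0,0,0,0],[0,0,0,0,0,0]]}' | python3 jog.py 1.0
echo '{"plan":[[0,0,-0.01,0,0,0.1],[0,0,-0.015,0,0,0.1],[0,0,-0.02,0,0,0.1],[0,0,-0.02,0,0,0.1],[0,0,-0.015,0,0,0.1],[0,0,-0.01,0,0,0.1],[0,0,0,0,0,0.1],[0,0,0,0,0,0.1]]}' | python3 jog.py
echo '{"plan":[[0,0,0,0,0,0.12],[0,0,0,0,0,0.12],[0,0,0,0,0,0.12],[0,0,0,0,0,0.12],[0,0,0,0,0,0.12],[0,0,0,0,0,0.1],[0,0,0,0,0,0],[0,0,0,0,0,0]]}' | python3 jog.py
python3 - <<'E'
from h import *
to(.5752,.2633,.137,22.9)
g=cam("scene")
cv2.imwrite("pics/e.png",crop(g,295,95,100,85,8))
E
```

```text
t: 18.02
position: [0.5758, 0.2635, 0.1758]
tcp_rot: [0.0, -0.163, 0.987, 0.0]
ft_force: [-0.1, -0.1, 0.3]
width: 0.918
gripper_force: 0.0
t: 18.68
position: [0.5761, 0.2636, 0.2667]
tcp_rot: [0.001, 0.237, 0.972, 0.0]
ft_force: [0.3, -0.4, 0.1]
width: 1.003
gripper_force: 0.0
t: 19.35
position: [0.5758, 0.2635, 0.2658]
tcp_rot: [-0.0, 0.552, 0.834, -0.0]
ft_force: [-0.2, -1.2, 0.8]
width: 1.001
gripper_force: 0.0
t 19.35 d [ 1.000e-04 -6.000e-04  1.288e-01] rz 0.0014 tilt [-0.0001 -0.    ] F [-0.2 -1.2  0.8] M [-0.07 -0.02  0.02] w 1.001 g 0.0 q6 -0.07 p [0.5758 0.2635 0.2658]
```

View pics/e.png

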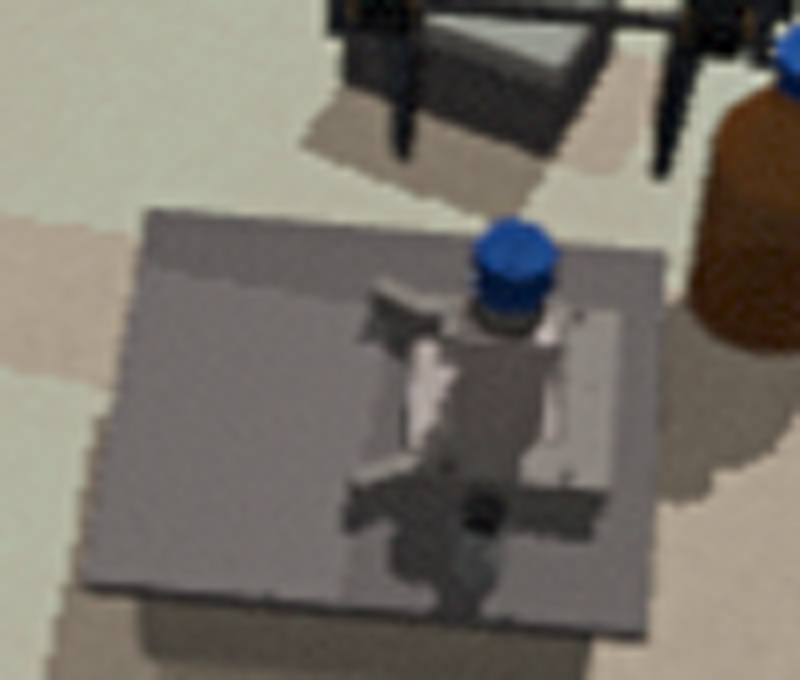

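The cap's slot has turned and the vial and bottle are unmoved. The carrier looks slightly yawed within its play (cap about 0.5 mm off). I'll regrip the block to square it and press it home again.

```bash
echo '{"plan":[[0,0,0.015,0,0,0],[0,0,0.025,0,0,0],[0,0,0.03,0,0,0],[0,0,0.025,0,0,0],[0,0,0.02,0,0,0],[0,0,0.01,0,0,0],[0,0,0.0035,0,0,0],[0,0,0,0,0,0]]}' | python3 jog.py
echo '{"plan":[[0,0,0,0,0,0],[0,0,0,0,0,0],[0,0,0,0,0,0],[0,0,0,0,0,0],[0,0,0,0,0,0],[0,0,0,0,0,0],[0,0,0,0,0,0],[0,0,0,0,0,0]]}' | python3 jog.py 0.2 15
echo '{"plan":[[0,0,0,0,0,0],[0,0,0,0,0,0],[0,0,0,0,0,0],[0,0,0,0,0,0]]}' | python3 jog.py
python3 -c "
from h import *
to(.5752,.2633,.137,22.9)"
echo '{"plan":[[0,0.001,0,0,0,0],[0,0,0,0,0,0]]}' | python3 jog.py
python3 -c "
from h import *
to(.5752,.2633,.137,22.9)"
```

```text
t: 20.07
position: [0.5758, 0.2635, 0.1372]
tcp_rot: [-0.0, 0.553, 0.833, -0.0]
ft_force: [0.9, -0.4, -0.0]
width: 1.002
gripper_force: 0.0
t: 20.73
position: [0.5756, 0.2635, 0.1373]
tcp_rot: [-0.0, 0.553, 0.833, -0.0]
ft_force: [-8.9, -1.8, 7.0]
width: 0.447
gripper_force: 5.8
t: 21.07
position: [0.5753, 0.2633, 0.1373]
tcp_rot: [-0.0, 0.553, 0.833, -0.0]
ft_force: [-4.1, -1.9, 3.8]
width: 0.434
gripper_force: 15.0
t 21.07 d [ 0.     -0.      0.0003] rz -0.0018 tilt [-0.0011 -0.0004] F [-4.1 -1.9  3.8] M [-0.35  0.96 -0.03] w 0.434 g 15.0 q6 -0.06 p [0.5753 0.2633 0.1373]
t: 21.23
position: [0.5753, 0.2633, 0.1373]
tcp_rot: [-0.001, 0.553, 0.833, -0.001]
ft_force: [-10.6, -4.0, 9.8]
width: 0.436
gripper_force: 15.0
t 21.23 d [ 0.     -0.0001  0.0003] rz -0.0017 tilt [-0.003  -0.0012] F [-10.6  -4.    9.8] M [-0.84  1.98 -0.04] w 0.436 g 15.0 q6 -0.06 p [0.5753 0.2633 0.1373]
```

Seated against the back wall at the same position. I'll release and withdraw.

```bash
echo '{"plan":[[0,0,0,0,0,0],[0,0,0,0,0,0],[0,0,0,0,0,0],[0,0,0,0,0,0],[0,0,0,0,0,0],[0,0,0,0,0,0],[0,0,0,0,0,0],[0,0,0,0,0,0]]}' | python3 jog.py 1.0
echo '{"plan":[[0,-0.001,-0.01,0,0,0],[0,-0.001,-0.02,0,0,0],[0,0,-0.03,0,0,0],[0,0,-0.03,0,0,0],[0,0,-0.03,0,0,0],[0,0,-0.02,0,0,0],[0,0,-0.01,0,0,0],[0,0,0,0,0,0]]}' | python3 jog.py
python3 - <<'E'
from h import *
to(.5752,.2633,.137,22.9)
g=cam("scene")
cv2.imwrite("pics/f.png",crop(g,295,95,100,85,8))
E
```

```text
t: 21.9
position: [0.5768, 0.2639, 0.1373]
tcp_rot: [0.0, 0.553, 0.833, 0.0]
ft_force: [0.2, 0.6, -0.8]
width: 0.982
gripper_force: 0.0
t: 22.57
position: [0.5757, 0.2634, 0.29]
tcp_rot: [0.001, 0.553, 0.833, 0.002]
ft_force: [0.1, -0.3, 0.6]
width: 1.001
gripper_force: 0.0
t 22.57 d [ 1.00e-04 -1.10e-03  1.53e-01] rz -0.0017 tilt [0.0039 0.0013] F [ 0.1 -0.3  0.6] M [-0.06  0.03  0.02] w 1.001 g 0.0 q6 -0.06 p [0.5757 0.2634 0.29  ]
```

View pics/f.png

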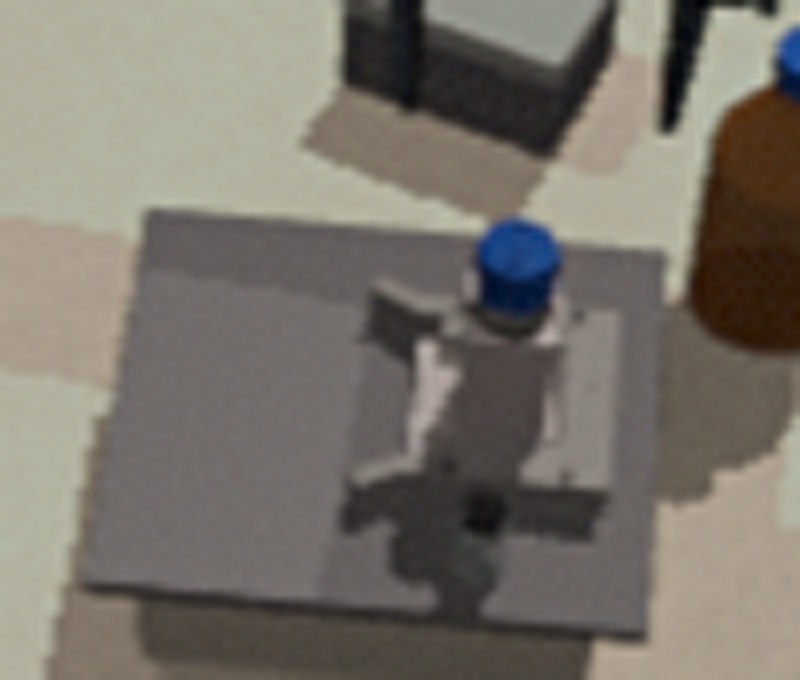

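The carrier sits square and home under the lips, with the cap back at (517,265), the vial in place and the gripper clear. I'll hand in.

```bash
echo '{"plan":[[0,0,0,0,0,0],[0,0,0,0,0,0],[0,0,0,0,0,0]]}' | python3 jog.py; python3 -c "
from station import bot
print(bot.hand_in())"
```

```text
t: 22.87
position: [0.5744, 0.2629, 0.2858]
tcp_rot: [-0.001, 0.553, 0.833, -0.001]
ft_force: [0.3, 1.1, -0.4]
width: 0.999
gripper_force: 0.0
the job is handed in; nothing more can be done
None
```

I handed the job in at about 23 s: the carrier is seated against the back of the pocket, the cap was turned to its stop (wrist moment jumped to 0.31 N m), and the gripper is clear; hand-in returned no verdict.

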